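# Lift a pressed bead dish out of its die and turn it with the check ball centred

### The arm

A 6-joint arm with a two-finger parallel gripper is mounted at the origin on a cart in front of the work surface, level with it; the furniture and walls round the work are solid. World frame = base frame: x ahead of the robot, y to its left, z up, the work surface at z = 0. Lengths are in m, angles in rad, forces in N, time in s.
With the tool pointing down it reaches from about 0.35 to 0.85 m from the base axis. Payload 8.1 kg.
Tool frame: the origin (TCP) lies between the finger pads; the fingertips stand 11 mm ahead of it and the grasp point (between the pads) lies 8 mm behind it; y points along the fingers, x is the direction in which the jaws open and shut, and the axes are right-handed (so a half turn about y gives the same grasp; the last joint's range is limited). The gripper opens to 93 mm and grips with 3 to 60 N. Pads are 15 mm wide; open, the fingers measure 128 mm over their backs; the gripper's body (75 mm by 188 mm) begins 65 mm behind the grasp point.
Start: joints at [1.115, 0.13, 1.488, -0, 1.523, -0.085], TCP at [0.217, 0.559, 0.23] pointing down, gripper open.
Joint ranges: [-2.96, 2.96], [-0.89, 2.26], [0.02, 2.5], [-1.34, 4.48], [0, 2.73], [-2.66, 2.66]. Speed limits (rad/s): [2.39, 2.39, 2.79, 3.14, 3.14, 3.14].

### API

Orientations are given as a rotation vector (axis times angle).
In Python, from plant import readout, optics, robot gives the robot as it stands.
- The arm moves only by the shell command python3 -m creep 'ROWS' [FORCE]. ROWS is JSON, a list that holds one entry, the list of rows, each a list of 7 numbers: the closure, from 0 (fully open) to 1 (shut), then the shift along the tool's x, y, z in cm, then the turn, a rotation vector about the tool's x, y, z in degrees. In form: [[[grip, x, y, z, wx, wy, wz], ...]]. A call has exactly 8 rows; each row shifts and turns the pose as measured when the row begins, along the tool's axes as they then stand; what a row does not reach is not made up. A row lasts 1/10 s, in which the tool goes at most 50 mm and 8.59 degrees, less where a joint would pass 70% of its speed; a pose out of reach is approached as far as the arm can. A call is refused whole if a number of a shift passes 5 or a number of a turn 8.59, either way. A call with a gripper value outside its range is refused whole. The fingers move at their own pace and stop on an object; FORCE is the grip in N (left out, the last holds). Time passes only in rows, so rows that do not move let the fingers close, or fill a call up. It gives the time, the measured TCP pose, the force and the opening at its end, in the units of the state.
- readout.read_state(): the state, without advancing time (a new reading comes with each control period).
- optics.read_camera(name): name is "scene" or "top"; returns a dict with "frame" (480x640x3 uint8, red, green, blue), "depth" (480x640 float32, m along the optical axis (not along the pixel's ray), 0 where there is no reading), "intrinsics" (3x3 intrinsics, pixels), "R" (3x3) and "t" (3): a world point X has camera coordinates R X + t. Camera axes: x right, y down, z forward; pixel columns grow to the right and rows downward; lengths in m; the calibration is good to about 2 mm. A picture is of the moment at which its call begins.
- robot.close_job(): hands the job in, once; it reports no verdict.
The state is a dict: "t": time; "q": joint angles; "dq": joint speeds; "joint_torque": joint torques, N m; "tool_pos": TCP position; "orientation": TCP orientation; "force": force on the tool from outside, world axes, zero at the start; "wrist_torque": the same for the moment, N m; "opening": finger opening in m.
Only numpy, scipy, OpenCV 4.12 (cv2) and the standard library are available. Lean on these libraries where they do the work, as an engineer would, in place of code of your own. Each camera call takes 0.05 s, during which the arm holds its last target. There are 200 camera calls.

### The job

The freshly pressed steel dish still sits in the open cavity of its forming die, with a loose check-valve ball resting in its middle. Take the dish by its upright ear, lift it straight out of the die and only then, about 10 cm above the die, turn it level through a quarter turn, so that its spout points to the side where the glass beaker stands. The ball must stay in the middle of the dish all the while, and must not be touched, and beaker and bottle must be left standing where they are; finish while still holding the dish level and still above the die, with nothing put down.

Things in the scene. Friction and masses are not known exactly. Their poses are not given: they have to be found in the camera images.
- die: dark steel forming die, a block 140 x 140 x 30 mm fixed to the worktop, round open cavity 106 mm across and 14 mm deep in its top. Origin: centre of its underside (on the worktop); z up. Two 10 mm guide pins stand 12 mm out of its top at (58, 58) and (-58, -58) mm, low screw heads at the other corners. At the start the dish's x axis is along the die's x within 0.1 rad.
- dish: round dished steel plate, 100 mm across, rim 18 mm high, 0.12 to 0.2 kg, loose in the die: its flat foot stands on the cavity floor, 16 mm above the worktop. Origin: centre of the foot's underside; z up, x from the centre to the spout; the ear is on the -x side. Inside a shallow bowl, 6 degrees near the middle, steeper outside: the ball rolls off when the dish tilts or jerks.
- dish_centre (a point): middle of the dish's inner surface, 6.5 mm above its origin.
- dish_ear (a point): point to grip: the ear is a flat upright steel tab on the rim, 10 mm thick (dish x), 30 mm wide (dish y), 50 mm tall; its top is 22 mm above this point, the rim 28 mm below. The point is on the tab's mid-plane, 57 mm from the dish's centre, 46 mm above its underside. Fingers closing along the dish's x, one outside the ear and one over the dish, keep the dish level.
- dish_spout (a point): tip of the small V-shaped pouring spout on the rim, opposite the ear, 68 mm from the dish's centre.
- ball_center (a point): centre of the loose bare steel ball, 16 mm diameter, 17 g, that rests in the middle of the dish.
- beaker: glass beaker, 57 mm across, 72 mm tall, loose, standing about 19 cm from the die's centre on the die's +y side or -y side (varies). Origin: centre of its underside. The spout has to point to this side.
- bottle: clear glass bottle with blue cap, 54 mm across, 108 mm tall, loose, standing about 19 cm from the die's centre on the other side. Origin: centre of its underside.
There are look-alikes about, which are no part of the job. What is shaped like the beaker but pink or turquoise is not meant.

How it is judged:
On the way:
1. dish lifted out of the die, at least 20 mm above its top, not yet turned (within 0.45 rad of the die's x axis), ball in it (z of dish in the frame of die above 0.05 m and angle between the x axis of dish and the x axis of die, either way round below 0.45 rad and contact force between dish and die below 0.05 N and horizontal distance between ball_center and dish_centre below 0.018 m), for 0.1 s.
At the end, for the whole second after the job is handed in: dish held still, level (0.1 rad), underside 55 to 160 mm above the die top, centre within 60 mm of the die's; spout square to the die's x axis (0.2 rad) on the beaker's side; ball within 10 mm of the dish's centre; beaker and bottle upright within 30 mm of where they stood (z of dish in the frame of die between 0.085 and 0.19 m and horizontal distance between dish_centre and die below 0.06 m and angle between the x axis of dish and the y axis of die, either way round below 0.2 rad and x of beaker in the frame of dish above 0.05 m and angle between each of dish, beaker, bottle's own z axis and vertical below 0.1 rad and horizontal distance between ball_center and dish_centre below 0.01 m and distance between ball_center and dish_centre below 0.014 m and linear speed of dish below 0.03 m/s and angular speed of dish below 0.15 rad/s and contact force between the fingers and dish above 2 N and contact force between dish and die below 0.05 N and distance of each of beaker, bottle from where it was at the start of the episode below 0.03 m); the arm keeps its last pose, push and grip.
It fails at once if the ball leaves the middle of the dish (more than 18 mm from its centre) (horizontal distance between ball_center and dish_centre above 0.018 m).
It fails at once if the fingers touch the ball (contact force between the fingers and ball_c0 above 0.2 N).
It fails at once if beaker or bottle moved by more than 30 mm (distance of any of beaker, bottle from where it was at the start of the episode above 0.03 m).
It also fails if it takes over 50 s, if anything falls off the work surface, if the arm or the gripper's body presses on something with over 40 N, if the wrist force passes 120 N, or if a joint passes its speed limit or range.

## Working session

There is one attempt and no reset: what is moved stays moved. The work goes in short steps, Python scripts to look and compute and a shell command to move; the robot and the scene stay as the last step left them, time stands still between calls to the robot, and variables do not carry over. Pictures are saved under pics/ and viewed, about 8 in all and at most 12, crops included, and the job is handed in when it is done.

```bash
mkdir -p pics; ls; cat > h.py <<'E'
import numpy as np, cv2
from plant import readout, optics, robot
def cam(n,f=None):
    c=optics.read_camera(n)
    np.savez(f'/tmp/{n}.npz',**c)
    if f: cv2.imwrite(f'pics/{f}.png',c['frame'][:,:,::-1])
    return c
def pt(c,u,v,w=1):
    d=c['depth'][v-w:v+w+1,u-w:u+w+1]; d=np.median(d[d>0])
    return c['R'].T@(np.linalg.inv(c['intrinsics'])@[u,v,1]*d-c['t'])
def ptz(c,u,v,z):
    r=c['R'].T@(np.linalg.inv(c['intrinsics'])@[u,v,1]); o=-c['R'].T@c['t']
    return o+r*(z-o[2])/r[2]
def proj(c,X):
    p=c['intrinsics']@(c['R']@np.array(X)+c['t']); return p[:2]/p[2]
E
python3 - <<'E'
from h import *
s=readout.read_state(); print(s)
for n in ('top','scene'):
    c=cam(n,n+'0'); print(n,-c['R'].T@c['t'],c['R'].round(2).tolist())
E
```

```text
pics
{'t': 0.0, 'q': array([ 1.11458214e+00,  1.31164837e-01,  1.48927024e+00, -2.33953613e-05,
        1.52301199e+00, -8.54103343e-02]), 'dq': array([-0.00040734,  0.001401  , -0.00053071, -0.00146698, -0.0008739 ,
        0.00092818]), 'joint_torque': array([-1.39107860e-04, -5.59846795e+01, -4.91747618e+01,  7.68121378e-02,
        3.56419827e-02, -1.85162667e-04]), 'tool_pos': array([0.21716702, 0.55872571, 0.22859021]), 'orientation': array([-1.36306574, -0.93066749,  0.933313  ]), 'force': array([-0.31800305, -1.09938191, -0.27290552]), 'wrist_torque': array([ 0.00488796, -0.04265502, -0.02289136]), 'opening': 0.09289424607999824}
top [0.33636344 0.07090989 0.97355074] [[-0.05, -1.0, 0.0], [-0.98, 0.05, -0.21], [0.21, -0.01, -0.98]]
scene [-0.18321264  0.54264165  0.55209218] [[-0.54, -0.84, 0.01], [-0.41, 0.25, -0.88], [0.74, -0.48, -0.48]]
```

View pics/top0.png

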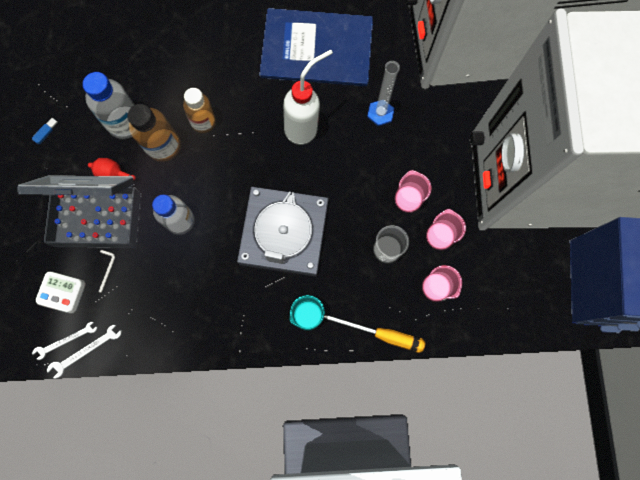

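View pics/scene0.png

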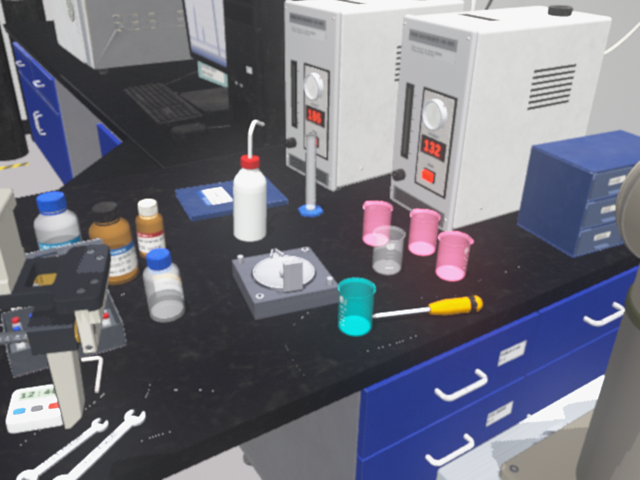

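The top view has the die at (283,231) and the dish ear at (272,256), on the robot's side. The spout is at (290,198).

Candidates shaped like the beaker:
- clear at (391,244)
- pink at (412,190), (446,229) and (441,283)
- turquoise at (308,312)

Only the clear one fits, and it stands on the right (-y) side. The clear bottle with the blue cap is at (173,214), on the opposite side.

```bash
python3 - <<'E'
from h import *
from scipy.spatial.transform import Rotation as Ro
c=dict(np.load('/tmp/top.npz')); s=dict(np.load('/tmp/scene.npz'))
a=cv2.resize(c['frame'][170:290,225:425],None,fx=4,fy=4,interpolation=cv2.INTER_CUBIC)
cv2.imwrite('pics/crop1.png',a[:,:,::-1])
print(Ro.from_rotvec([-1.36306574,-0.93066749,0.933313]).as_matrix().round(3))
for n,u,v in [('beak',391,244),('bottlecap',163,206),('wash',301,88),('brown',143,118),('bluebig',95,82),('turq',308,312),('ear',272,255),('dieTL',252,190),('dieTR',327,197),('dieBR',318,274),('dieBL',239,264),('ball',283,229)]: print(n,pt(c,u,v).round(4))
E
```

```text
[[ 0.362 -0.001 -0.932]
 [ 0.932 -0.002  0.362]
 [-0.002 -1.     0.   ]]
beak [ 0.5314 -0.0714  0.0323]
bottlecap [0.5989 0.3101 0.1091]
wash [0.7678 0.0732 0.1672]
brown [0.745  0.3375 0.1337]
bluebig [0.8069 0.4135 0.1471]
turq [0.4196 0.081  0.0317]
ear [0.5118 0.1354 0.0869]
dieTL [0.6441 0.1713 0.032 ]
dieTR [0.6329 0.0357 0.0026]
dieBR [0.4893 0.06   0.0026]
dieBL [0.5141 0.201  0.008 ]
ball [0.5668 0.1178 0.0399]
```

View pics/crop1.png

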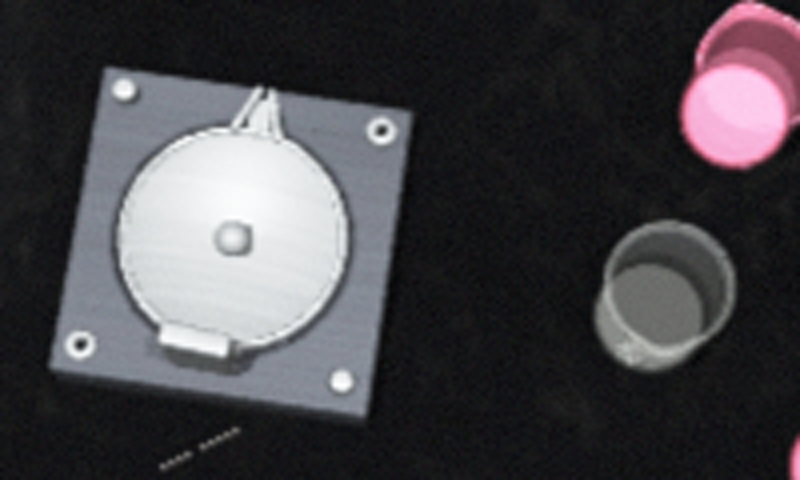

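The crop confirms the clear beaker at crop (665,295). The tall pins are at (124,90) and (341,381), so the die's x points away from the robot. The ear's top face is centred at (197,341), the ball is at (233,238) and the spout tip is at (267,90).

```bash
python3 - <<'E'
from h import *
c=dict(np.load('/tmp/top.npz'))
P=lambda x,y,z: ptz(c,225+(x+.5)/4-.5,170+(y+.5)/4-.5,z)
d=[P(105,67,.03),P(412,111,.03),P(366,416,.03),P(51,368,.03)]
D=np.mean(d,0); ax=(d[0]+d[1]-d[2]-d[3]); print('die',D,np.linalg.norm(d[0]-d[1]),np.linalg.norm(d[1]-d[2]),'yaw',np.degrees(np.arctan2(ax[1],ax[0])))
e=P(197,341,.084); b=P(233,238,.0305); s=P(267,90,.034)
ed=P(163,335,.084)-P(232,350,.084)
print('ear',e,'ball',b,'spout',s,'ear-ball',np.linalg.norm((e-b)[:2]),np.linalg.norm((s-b)[:2]))
for v in (b-e,s-e,s-b): print(np.degrees(np.arctan2(v[1],v[0])))
print('earwidth',np.linalg.norm(ed),np.degrees(np.arctan2(ed[1],ed[0]))-90)
# point cloud of ear top
v,u=np.mgrid[245:268,258:292]
pc=np.array([pt(c,x,y,0) if c['depth'][y,x]>0 else [0,0,0] for x,y in zip(u.ravel(),v.ravel())])
m=(pc[:,2]>.07)&(pc[:,2]<.1); q=pc[m]; print(m.sum(),q.mean(0),q.min(0),q.max(0))
E
```

```text
die [0.56891872 0.118301   0.03      ] 0.14057520824302733 0.14070107165783433 yaw -11.383378237731453
ear [0.51244377 0.13248995 0.084     ] ball [0.56888403 0.11851873 0.0305    ] spout [0.63574297 0.10036665 0.034     ] ear-ball 0.05814377247641095 0.06927926059580676
-13.903510504390525
-14.602729189631404
-15.189555802021806
earwidth 0.029472778814814696 -15.433914474242656
133 [0.51238682 0.13359731 0.08411846] [0.50527132 0.11899624 0.07037739] [0.52097183 0.1488739  0.09010199]
```

The checks agree: die sides measure 140.6 mm, ear to ball 58 mm, and ear top at z = 0.084. The die yaw is -11.4° and the dish yaw about -14.8°. The ear is at (0.513, 0.133). I'm setting out now, with the fingers half closed so they clear the ball.

```bash
python3 -m creep '[[[0.55,-2.2,0,-3.3,0,8,0],[0.55,-1.7,0,-3.6,0,8,0],[0.55,-1.2,0,-3.8,0,8,0],[0.55,-0.7,0,-3.9,0,8,0],[0.55,-0.1,0,-4,0,8,0],[0.55,0.4,0,-4,0,8,0],[0.55,1,0,-3.9,0,8,0],[0.55,1.5,0,-3.7,0,8,0]]]' 20
cat >> h.py <<'E'
from scipy.spatial.transform import Rotation as Ro
def delta(p,yaw):
    """remaining shift in tool axes (cm) and turn (deg) to TCP p, jaw yaw (deg), tool down"""
    s=readout.read_state(); R=Ro.from_rotvec(s['orientation']).as_matrix()
    y=np.radians(yaw); T=np.array([[np.cos(y),0,-np.sin(y)],[np.sin(y),0,np.cos(y)],[0,-1,0]])
    print('t',s['t'],'tcp',s['tool_pos'].round(4),'yaw',np.degrees(np.arctan2(R[1,0],R[0,0])).round(2),'open',s['opening'].round(4),'F',s['force'].round(1))
    print('shift cm',(R.T@(np.array(p)-s['tool_pos'])*100).round(2),'turn',np.degrees(Ro.from_matrix(R.T@T).as_rotvec()).round(2))
E
python3 -c "
from h import *
delta([.513,.133,.13],-14.8)"
```

```text
t: 0.9
tool_pos: [0.3975, 0.2874, 0.2242]
orientation: [-1.576, -0.035, 0.044]
force: [-0.4, -0.1, 0.2]
opening: 0.0419Traceback (most recent call last):
  File "<string>", line 3, in <module>
    delta([.513,.133,.13],-14.8)
    ~~~~~^^^^^^^^^^^^^^^^^^^^^^^
  File "h.py", line 21, in delta
    print('t',s['t'],'tcp',s['tool_pos'].round(4),'yaw',np.degrees(np.arctan2(R[1,0],R[0,0])).round(2),'open',s['opening'].round(4),'F',s['force'].round(1))
                                                                                                              ^^^^^^^^^^^^^^^^^^
AttributeError: 'float' object has no attribute 'round'
```

```bash
sed -i "s/s\['opening'\].round(4)/round(float(s['opening']),4)/" h.py
python3 -m creep '[[[0.55,2.3,0,-3.4,0,4,0],[0.55,2.5,0,-3.3,0,4,0],[0.55,2.6,0,-3.2,0,4,0],[0.55,2.8,0,-3,0,4,0],[0.55,1,0,-1,0,1,0],[0.55,0,0,0,0,0,0],[0.55,0,0,0,0,0,0],[0.55,0,0,0,0,0,0]]]'
python3 -c "
from h import *
delta([.513,.133,.13],-14.8)"
```

```text
t: 1.7
tool_pos: [0.5011, 0.1303, 0.2215]
orientation: [-1.569, 0.218, -0.202]
force: [0.1, -1.2, -0.9]
opening: 0.0417
t 1.7 tcp [0.5011 0.1303 0.2215] yaw -15.32 open 0.0417 F [ 0.1 -1.2 -0.9]
shift cm [1.15 9.13 0.66] turn [ 0.52 -0.52 -0.49]
```

```bash

python3 -m creep '[[[0.55,0.6,2,0.3,0.5,-0.5,-0.5],[0.55,0.6,2,0.3,0,0,0],[0.55,0,2,0,0,0,0],[0.55,0,1.5,0,0,0,0],[0.55,0,1,0,0,0,0],[0.55,0,0,0,0,0,0],[0.55,0,0,0,0,0,0],[0.55,0,0,0,0,0,0]]]'
python3 -c "
from h import *
delta([.513,.133,.056],-14.8)
c=cam('scene'); d=cam('top')
a=cv2.resize(c['frame'][210:330,210:370],None,fx=4,fy=4,interpolation=cv2.INTER_CUBIC)
b=cv2.resize(d['frame'][180:300,220:340],None,fx=4,fy=4,interpolation=cv2.INTER_CUBIC)[:,:]
cv2.imwrite('pics/c2.png',cv2.resize(np.hstack([a,b]),(800,343))[:,:,::-1])
"
```

```text
t: 2.5
tool_pos: [0.5114, 0.1435, 0.1362]
orientation: [-1.559, 0.186, -0.191]
force: [-0.0, 0.0, 0.7]
opening: 0.0416
t 2.5 tcp [0.5114 0.1435 0.1362] yaw -13.78 open 0.0416 F [-0.   0.   0.7]
shift cm [ 0.38  8.01 -1.01] turn [-0.2   1.02  0.16]
```

View pics/c2.png

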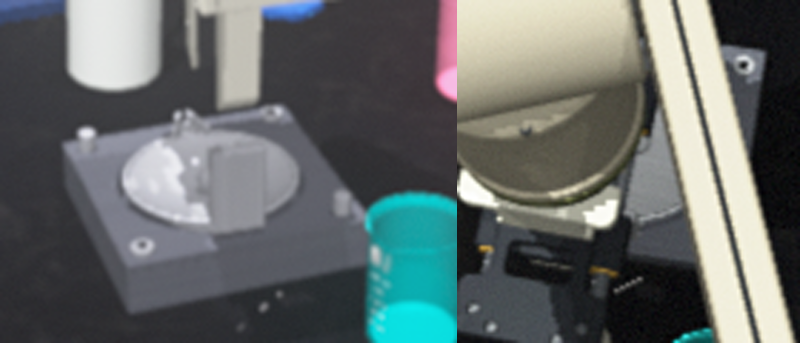

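The scene view shows the fingers above the ear, at about (235,100), with nothing in the way. I'll correct sideways and then descend.

```bash

python3 -m creep '[[[0.55,0.4,1,-1,0,1,0],[0.55,0,1,0,0,0,0],[0.55,0,1,0,0,0,0],[0.55,0,0,0,0,0,0],[0.55,0,0,0,0,0,0],[0.55,0,0,0,0,0,0],[0.55,0,0,0,0,0,0],[0.55,0,0,0,0,0,0]]]'
python3 -c "
from h import *
delta([.513,.133,.056],-14.8)"
```

```text
t: 3.4
tool_pos: [0.5143, 0.1312, 0.1045]
orientation: [-1.557, 0.201, -0.209]
force: [-0.3, 0.1, -0.1]
opening: 0.0418
t 3.4 tcp [0.5143 0.1312 0.1045] yaw -14.97 open 0.0418 F [-0.3  0.1 -0.1]
shift cm [-0.19  4.85  0.12] turn [-0.24 -0.17  0.26]
```

```bash

python3 -m creep '[[[0.55,-0.1,1,0.1,-0.2,0,0.2],[0.55,0,1,0,0,0,0],[0.55,0,1,0,0,0,0],[0.55,0,1,0,0,0,0],[0.55,0,0.7,0,0,0,0],[0.55,0,0,0,0,0,0],[0.55,0,0,0,0,0,0],[0.55,0,0,0,0,0,0]]]'
python3 -c "
from h import *
delta([.513,.133,.056],-14.8)
c=cam('scene')
a=cv2.resize(c['frame'][200:330,200:370],None,fx=4,fy=4,interpolation=cv2.INTER_CUBIC)
cv2.imwrite('pics/c3.png',a[:,:,::-1])
"
```

```text
t: 4.2
tool_pos: [0.5128, 0.1327, 0.0524]
orientation: [-1.561, 0.205, -0.204]
force: [-0.2, 0.2, -0.0]
opening: 0.0418
t 4.2 tcp [0.5128 0.1327 0.0524] yaw -14.94 open 0.0418 F [-0.2  0.2 -0. ]
shift cm [ 0.01 -0.36  0.04] turn [ 0.01 -0.14 -0.04]
```

View pics/c3.png

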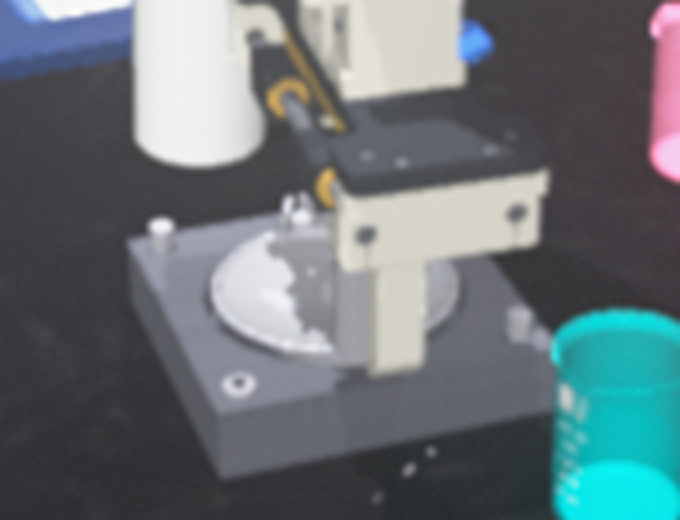

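The outer finger is in front of the ear at (397,310), and the ear is visible behind it at (350,310). The fingers are clear of the ball. I'll close in small steps at low force.

```bash

python3 -m creep '[[[0.7,0,-0.3,0,0,0,0],[0.78,0,0,0,0,0,0],[0.82,0,0,0,0,0,0],[0.84,0,0,0,0,0,0],[0.855,0,0,0,0,0,0],[0.87,0,0,0,0,0,0],[0.88,0,0,0,0,0,0],[0.89,0,0,0,0,0,0]]]' 5
python3 -c "
from h import *
delta([.513,.133,.056],-14.8)"
```

```text
t: 5.05
tool_pos: [0.5136, 0.133, 0.0575]
orientation: [-1.56, 0.204, -0.206]
force: [-1.7, 0.3, 1.3]
opening: 0.0107
t 5.05 tcp [0.5136 0.133  0.0575] yaw -14.94 open 0.0107 F [-1.7  0.3  1.3]
shift cm [-0.06  0.15 -0.02] turn [-0.06 -0.14  0.05]
```

```bash

python3 -m creep '[[[0.9,0,0,0,0,0,0],[0.91,0,0,0,0,0,0],[0.93,0,0,0,0,0,0],[0.95,0,0,0,0,0,0],[1,0,0,0,0,0,0],[1,0,0,0,0,0,0],[1,0,0,0,0,0,0],[1,0,0,0,0,0,0]]]' 10
python3 -m creep '[[[1,0,0,0,0,0,0],[1,0,0,0,0,0,0],[1,0,0,0,0,0,0],[1,0,0,0,0,0,0],[1,0,0,0,0,0,0],[1,0,0,0,0,0,0],[1,0,0,0,0,0,0],[1,0,0,0,0,0,0]]]' 30
python3 -c "
from h import *
delta([.513,.133,.056],-14.8)
c=cam('scene')
a=cv2.resize(c['frame'][200:330,200:370],None,fx=4,fy=4,interpolation=cv2.INTER_CUBIC)
cv2.imwrite('pics/c4.png',a[:,:,::-1])
"
```

```text
t: 5.85
tool_pos: [0.5135, 0.133, 0.0575]
orientation: [-1.56, 0.204, -0.205]
force: [-1.8, 0.5, 1.2]
opening: 0.0101
t: 6.65
tool_pos: [0.5136, 0.133, 0.0575]
orientation: [-1.56, 0.204, -0.205]
force: [-1.9, 1.0, 0.6]
opening: 0.0096
t 6.65 tcp [0.5136 0.133  0.0575] yaw -14.94 open 0.0096 F [-1.9  1.   0.6]
shift cm [-0.05  0.15 -0.02] turn [-0.06 -0.14  0.05]
```

View pics/c4.png

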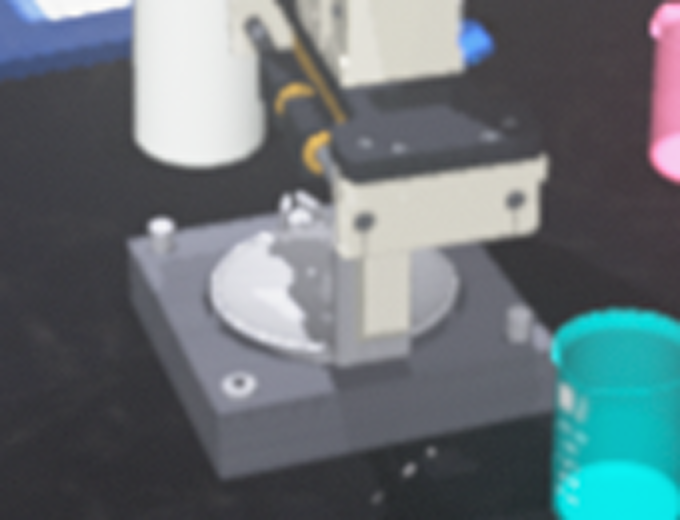

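The fingers are on the ear, about 5 mm right of its middle, with the opening at 9.6 mm. Now a gentle straight lift.

```bash

python3 -m creep '[[[1,0,-0.1,0,0,0,0],[1,0,-0.2,0,0,0,0],[1,0,-0.2,0,0,0,0],[1,0,-0.3,0,0,0,0],[1,0,-0.3,0,0,0,0],[1,0,-0.3,0,0,0,0],[1,0,-0.2,0,0,0,0],[1,0,0,0,0,0,0]]]' 40
python3 -c "
from h import *
delta([.5136,.133,.170],-14.94)
c=cam('scene')
a=cv2.resize(c['frame'][200:330,200:370],None,fx=4,fy=4,interpolation=cv2.INTER_CUBIC)
cv2.imwrite('pics/c5.png',a[:,:,::-1])
"
```

```text
t: 7.5
tool_pos: [0.5135, 0.1327, 0.0744]
orientation: [-1.561, 0.204, -0.205]
force: [0.3, -0.2, -2.2]
opening: 0.0098
t 7.5 tcp [0.5135 0.1327 0.0744] yaw -14.95 open 0.0098 F [ 0.3 -0.2 -2.2]
shift cm [ 0.01 -9.56  0.03] turn [-0.04 -0.01  0.05]
```

View pics/c5.png

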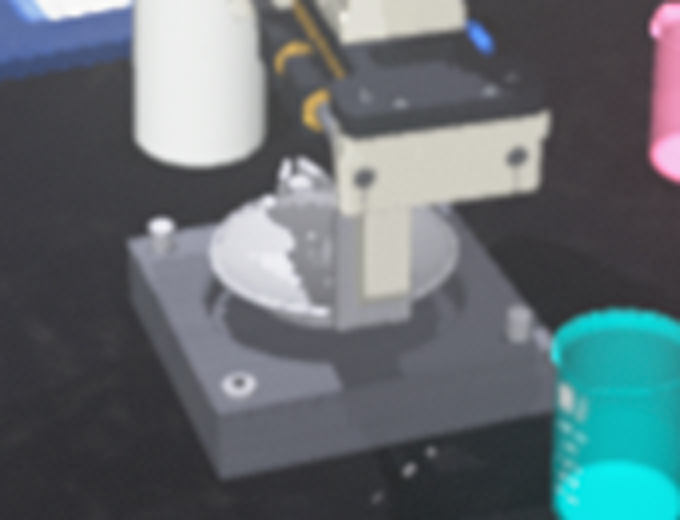

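The dish has come up level, with its rim ellipse unchanged and the ball visible near (322,245). I'll keep lifting.

```bash

python3 -m creep '[[[1,0,-0.3,0,0,0,0],[1,0,-0.5,0,0,0,0],[1,0,-0.7,0,0,0,0],[1,0,-0.8,0,0,0,0],[1,0,-0.8,0,0,0,0],[1,0,-0.8,0,0,0,0],[1,0,-0.7,0,0,0,0],[1,0,-0.5,0,0,0,0]]]'
python3 -m creep '[[[1,0,-0.5,0,0,0,0],[1,0,-0.6,0,0,0,0],[1,0,-0.6,0,0,0,0],[1,0,-0.6,0,0,0,0],[1,0,-0.5,0,0,0,0],[1,0,-0.4,0,0,0,0],[1,0,-0.2,0,0,0,0],[1,0,0,0,0,0,0]]]'
python3 -c "
from h import *
delta([.5136,.133,.170],-14.94)"
```

```text
t: 8.35
tool_pos: [0.5132, 0.1327, 0.1296]
orientation: [-1.561, 0.204, -0.205]
force: [-0.6, -1.2, -2.4]
opening: 0.0099
t: 9.15
tool_pos: [0.5135, 0.1327, 0.1675]
orientation: [-1.56, 0.204, -0.206]
force: [0.6, -0.9, -1.9]
opening: 0.0099
t 9.15 tcp [0.5135 0.1327 0.1675] yaw -14.95 open 0.0099 F [ 0.6 -0.9 -1.9]
shift cm [ 0.   -0.25  0.03] turn [-0.05 -0.01  0.09]
```

The underside is now about 96 mm above the die. Next is a slow level turn about the dish's centre, +y in tool axes, with the TCP orbiting at a 57 mm radius.

```bash

python3 -m creep '[[[1,0,-0.2,0.03,0,0.3,0],[1,0,0,0.06,0,0.6,0],[1,0,0,0.1,0,1,0],[1,0,0,0.13,0,1.3,0],[1,0,0,0.16,0,1.6,0],[1,0,0,0.18,0,1.8,0],[1,0,0,0.2,0,2,0],[1,0,0,0.2,0,2,0]]]'
python3 -c "
from h import *
y=np.radians(-14.95); C=np.array([.5135,.1327])+.057*np.array([np.cos(y),np.sin(y)])
y=np.radians(-101.4); p=C-.057*np.array([np.cos(y),np.sin(y)]); print(C,p)
delta([*p,.170],-101.4)
s=readout.read_state();R=Ro.from_rotvec(s['orientation']).as_matrix();print(s['tool_pos']+.057*R[:,0],R[:,1])
c=cam('scene')
a=cv2.resize(c['frame'][160:310,180:380],None,fx=4,fy=4,interpolation=cv2.INTER_CUBIC)
cv2.imwrite('pics/c6.png',a[:,:,::-1])
"
```

```text
t: 9.95
tool_pos: [0.5163, 0.1433, 0.168]
orientation: [-1.541, 0.362, -0.36]
force: [-0.9, 0.7, -0.5]
opening: 0.0098
[0.56857063 0.11799537] [0.57983709 0.17387082]
t 9.95 tcp [0.5163 0.1433 0.168 ] yaw -26.36 open 0.0098 F [-0.9  0.7 -0.5]
shift cm [ 4.33 -0.2   5.56] turn [ 5.000e-02  7.504e+01 -3.000e-02]
[0.56741807 0.11794575 0.16797292] [-9.60659491e-04  1.11532147e-04 -9.99999532e-01]
```

View pics/c6.png

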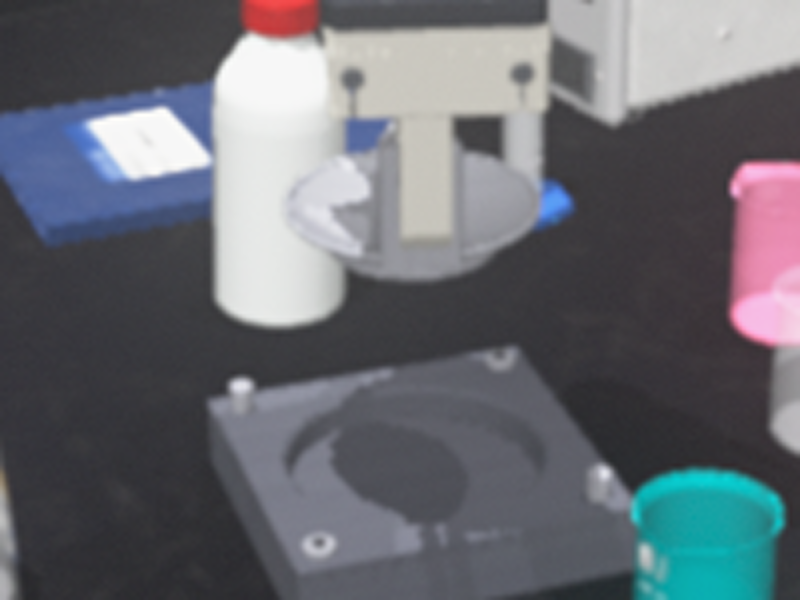

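The dish is level above the empty die and the centre has held to 1 mm. The ball is hidden behind the ear in this view. I'll carry on turning.

```bash

python3 -m creep '[[[1,0.003,0,0.1,0,1,0],[1,0.005,0,0.15,0,1.5,0],[1,0.01,0,0.18,0,1.8,0],[1,0.01,0,0.2,0,2,0],[1,0.01,0,0.2,0,2,0],[1,0.01,0,0.2,0,2,0],[1,0.01,0,0.2,0,2,0],[1,0.01,0,0.2,0,2,0]]]'
python3 -m creep '[[[1,0.01,0,0.2,0,2,0],[1,0.01,0,0.2,0,2,0],[1,0.01,0,0.2,0,2,0],[1,0.01,0,0.2,0,2,0],[1,0.01,0,0.2,0,2,0],[1,0.01,0,0.2,0,2,0],[1,0.01,0,0.2,0,2,0],[1,0.01,0,0.2,0,2,0]]]'
python3 -c "
from h import *
delta([0.5798,0.1739,.170],-101.4)
s=readout.read_state();R=Ro.from_rotvec(s['orientation']).as_matrix();print(s['tool_pos']+.057*R[:,0],R[:,1],s['q'])
"
```

```text
t: 10.8
tool_pos: [0.5249, 0.1558, 0.1674]
orientation: [-1.495, 0.571, -0.569]
force: [-0.3, -0.0, -2.0]
opening: 0.01
t: 11.6
tool_pos: [0.5381, 0.1664, 0.1669]
orientation: [-1.419, 0.803, -0.799]
force: [-0.0, -0.3, -2.4]
opening: 0.0099
t 11.6 tcp [0.5381 0.1664 0.1669] yaw -58.9 open 0.0099 F [-0.  -0.3 -2.4]
shift cm [ 1.51 -0.32  3.95] turn [ 1.30e-01  4.25e+01 -4.00e-02]
[0.56754802 0.1176363  0.16682275] [-2.28926839e-03  3.52472436e-04 -9.99997318e-01] [2.08421380e-01 7.12699901e-02 1.66683969e+00 8.29820473e-04
 1.40564982e+00 1.23633725e+00]
```

```bash

python3 -m creep '[[[1,0.01,0,0.2,0,2,0],[1,0.01,0,0.2,0,2,0],[1,0.01,0,0.2,0,2,0],[1,0.01,0,0.2,0,2,0],[1,0.01,0,0.2,0,2,0],[1,0.01,0,0.2,0,2,0],[1,0.01,0,0.2,0,2,0],[1,0.01,0,0.2,0,2,0]]]'
python3 -m creep '[[[1,0.01,0,0.2,0,2,0],[1,0.01,0,0.2,0,2,0],[1,0.01,0,0.2,0,2,0],[1,0.01,0,0.2,0,2,0],[1,0.01,0,0.2,0,2,0],[1,0.01,0,0.2,0,2,0],[1,0.01,0,0.2,0,2,0],[1,0.01,0,0.2,0,2,0]]]'
python3 -c "
from h import *
delta([0.5798,0.1739,.170],-101.4)"
```

```text
t: 12.4
tool_pos: [0.5538, 0.1728, 0.1663]
orientation: [-1.316, 1.03, -1.026]
force: [-0.8, -0.5, -2.3]
opening: 0.0097
t: 13.2
tool_pos: [0.5707, 0.1744, 0.1655]
orientation: [-1.184, 1.253, -1.248]
force: [-0.1, 0.3, -1.8]
opening: 0.0098
t 13.2 tcp [0.5707 0.1744 0.1655] yaw -93.21 open 0.0098 F [-0.1  0.3 -1.8]
shift cm [-0.   -0.45  0.91] turn [ 0.19  8.19 -0.03]
```

```bash

python3 -m creep '[[[1,0.01,0,0.18,0,1.8,0],[1,0.01,0,0.16,0,1.5,0],[1,0,0,0.13,0,1.2,0],[1,0,0,0.1,0,0.9,0],[1,0,0,0.06,0,0.6,0],[1,0,0,0.03,0,0.3,0],[1,0,0,0,0,0,0],[1,0,0,0,0,0,0]]]'
python3 -c "
from h import *
delta([0.5798,0.1739,.170],-101.4)
c=cam('scene');d=cam('top')
a=cv2.resize(c['frame'][160:310,180:380],None,fx=4,fy=4,interpolation=cv2.INTER_CUBIC)
b=d['frame']
cv2.imwrite('pics/c7.png',a[:,:,::-1]);cv2.imwrite('pics/c7t.png',cv2.resize(b[120:320,120:440],None,fx=2.5,fy=2.5)[:,:,::-1])
"
```

```text
t: 14.0
tool_pos: [0.5779, 0.1736, 0.1651]
orientation: [-1.123, 1.341, -1.335]
force: [0.4, -1.9, -0.9]
opening: 0.01
t 14.0 tcp [0.5779 0.1736 0.1651] yaw -100.08 open 0.01 F [ 0.4 -1.9 -0.9]
shift cm [-0.06 -0.49  0.18] turn [ 0.2   1.32 -0.02]
```

View pics/c7.png

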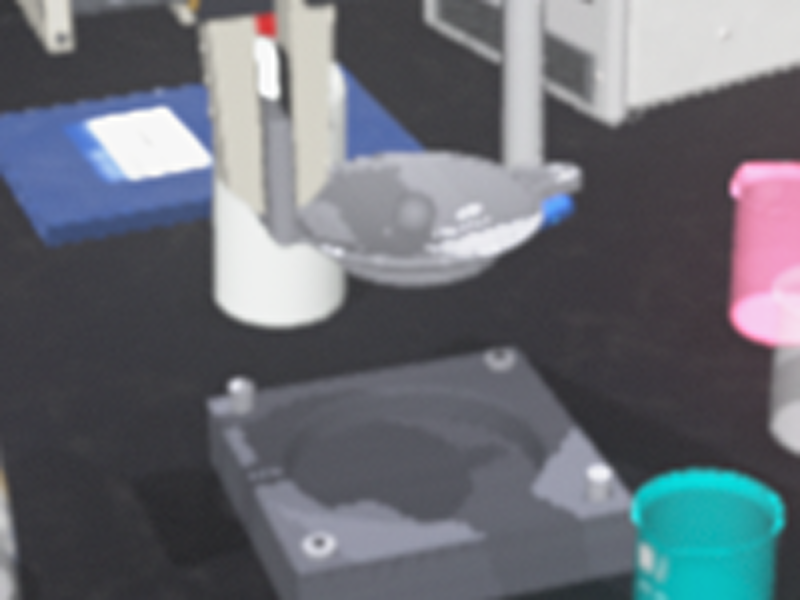

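View pics/c7t.png

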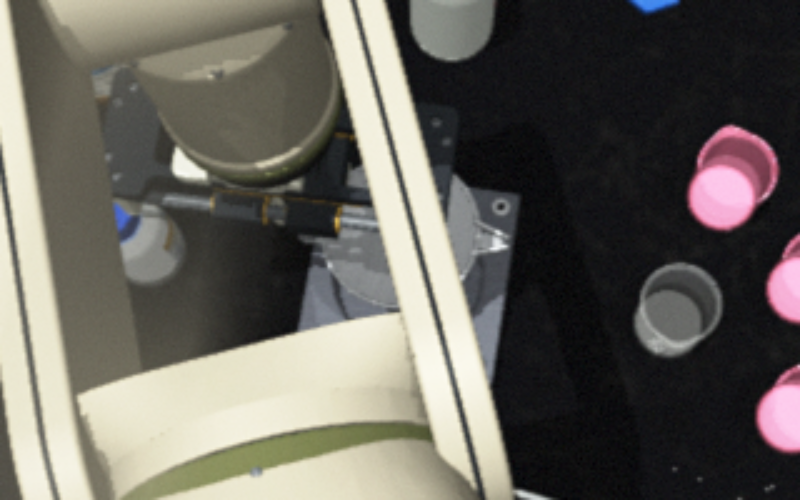

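The spout points at the clear beaker: scene crop (570,178), top crop (495,240). The ball is at about (412,208), near the middle of the dish. Beaker and bottle are unmoved. I'll let it settle and compare the ball with the projected dish centre.

```bash

python3 -m creep '[[[1,0,0,0,0,0.5,0],[1,0,0,0,0,0.4,0],[1,0,0,0,0,0,0],[1,0,0,0,0,0,0],[1,0,0,0,0,0,0],[1,0,0,0,0,0,0],[1,0,0,0,0,0,0],[1,0,0,0,0,0,0]]]'
python3 -c "
from h import *
delta([0.5798,0.1739,.170],-101.4)
s=readout.read_state();R=Ro.from_rotvec(s['orientation']).as_matrix()
C=s['tool_pos']+.057*R[:,0]+.004*R[:,2]; zd=.016+s['tool_pos'][2]-.0575
c=cam('scene')
g=lambda X:((proj(c,X)-[180,160])*4+1.5).round(0)
B=[C[0],C[1],zd+.0145]
print('dish z',zd,'C',C[:2],'pred ball',g(B),'10mm in x/y',g([B[0]+.01,B[1],B[2]]),g([B[0],B[1]+.01,B[2]]))
print('pred spout',g([*(C+.068*R[:,0])[:2],zd+.018]))
t=np.linspace(0,6.28,13)[:-1]; print('rim',[g([C[0]+.05*np.cos(k),C[1]+.05*np.sin(k),zd+.018]).tolist() for k in t])
a=cv2.resize(c['frame'][160:310,180:380],None,fx=4,fy=4,interpolation=cv2.INTER_CUBIC)
cv2.imwrite('pics/c8.png',a[:,:,::-1])"
```

```text
t: 14.9
tool_pos: [0.5778, 0.1736, 0.1652]
orientation: [-1.114, 1.353, -1.348]
force: [-0.7, 0.1, -1.5]
opening: 0.0099
t 14.9 tcp [0.5778 0.1736 0.1652] yaw -101.04 open 0.0099 F [-0.7  0.1 -1.5]
shift cm [-0.06 -0.48  0.19] turn [ 0.2   0.36 -0.02]
dish z 0.1236765155961837 C [0.57081132 0.11693668] pred ball [416. 206.] 10mm in x/y [403. 197.] [394. 212.]
pred spout [577. 173.]
rim [[355.0, 153.0], [308.0, 172.0], [288.0, 199.0], [302.0, 227.0], [349.0, 248.0], [415.0, 255.0], [482.0, 247.0], [529.0, 225.0], [544.0, 197.0], [524.0, 171.0], [478.0, 152.0], [417.0, 146.0]]
```

View pics/c8.png

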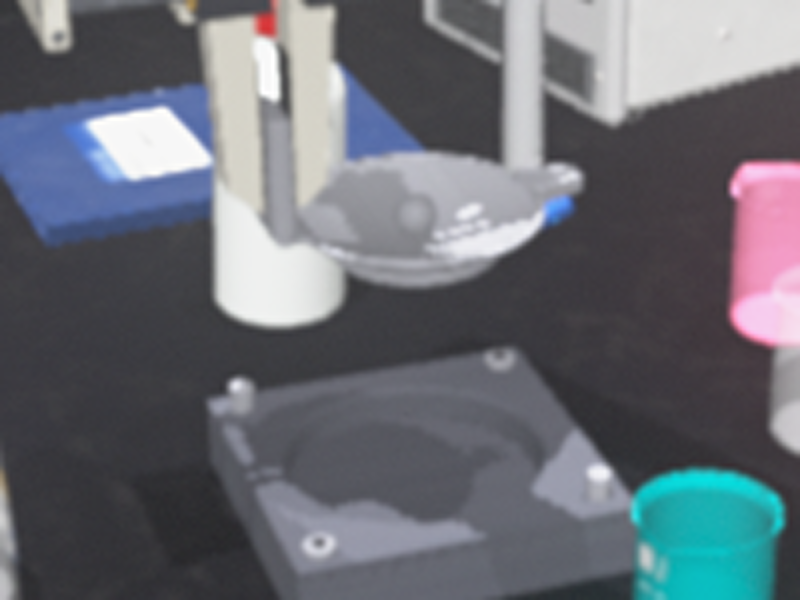

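The ball is at (415,212) against a predicted (416,206). The rim and spout show the same ~5 px shift, so the ball is centred in the dish and the dish is level and still. Handing in.

```bash
python3 -c "
from h import *
print(robot.close_job())"
```

```text
the job is handed in; nothing more can be done
None
```

I gripped the dish by its ear at up to 40 N, lifted it straight out of the die and turned it level about its own centre by about 86° towards the clear beaker. I handed the job in at 14.9 s, still holding the dish above the die; the hand-in gives no verdict.

What the last checks showed:

- **Height and position:** the underside is about 94 mm above the die top, and the dish centre is about 2 mm from the die's.
- **Spout:** the jaw direction is -101.0° against a target of -101.4°. The pictures show the spout pointing to the beaker's side.
- **Level:** the tool is within about 0.2° of vertical, and the rim looks level in the last picture.
- **Ball:** it sits in the middle, within about 2 mm of the projected dish centre.
- **Beaker and bottle:** both looked unmoved in the last top view, but I did not measure their positions again.

Two small disagreements remained:

- **Picture offset:** in the last picture the whole dish sits about 2 mm lower than predicted, which is within the camera calibration or a slight slip in the grip.
- **Off-centre grip:** the fingers hold the ear about 5 mm off its middle.

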